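# Space the modules on the rail with the gauge

## Task

Space out the three modules on the rail with the spacing gauge: start at the fixed end bracket and work outward, each time setting the gauge astride the next module, thick leg toward the bracket, and dragging that module along until the thick leg just meets the bracket or the module before it, so that all three gaps come out equal. Do not push the modules with the fingers or shove the ones already set, and leave the other things on the desk alone. Finally stand the gauge upright on the desk and let go.

Things in the scene. Friction and masses are not known exactly. Their poses are not given: they have to be found in the camera images.
- rail_panel: Aluminium panel fixed on the desk, 120 mm along its x, 360 mm along its y, 4 mm thick, with a 35 mm wide steel rail along its y axis (rail top 11.5 mm above the desk). Origin: centre of the panel at desk height; z up. Its yaw is at most 0.4 rad either way; its +y end, with the end bracket, is on the robot's left.
- bracket_face (a point): Middle of the end bracket's face toward the modules, at y = +127 mm of the panel, 30 mm above the desk. The black bracket is fixed on the rail, 16 mm thick along y, 52 mm wide, its top 54 mm above the desk.
- module_1: Grey electronics module on the rail, the first from the bracket: 24 mm thick along y (origin mid-thickness, at desk height, on the rail's centre line; axes as the panel's), 58 mm wide along x, its 40 mm wide raised middle 54 mm above the desk. Slides only along the rail, about 2.5 N of friction, stays where it is left. All gaps start wider than 25 mm.
- module_2: Grey electronics module on the rail, the second from the bracket: 24 mm thick along y (origin mid-thickness, at desk height, on the rail's centre line; axes as the panel's), 58 mm wide along x, its 40 mm wide raised middle 54 mm above the desk. Slides only along the rail, about 2.5 N of friction, stays where it is left. All gaps start wider than 25 mm.
- module_3: Grey electronics module on the rail, the third from the bracket: 24 mm thick along y (origin mid-thickness, at desk height, on the rail's centre line; axes as the panel's), 58 mm wide along x, its 40 mm wide raised middle 54 mm above the desk. Slides only along the rail, about 2.5 N of friction, stays where it is left. All gaps start wider than 25 mm.
- module_1_top (a point): centre of the top of module 1, 54 mm above the desk
- module_2_top (a point): centre of the top of module 2, 54 mm above the desk
- module_3_top (a point): centre of the top of module 3, 54 mm above the desk
- gauge: Loose aluminium spacing gauge, 0.12 kg, an upside-down U with a black stem on top, standing on its two legs on the desk right of the panel. Origin: foot of the legs, below the middle of the slot; z up. Thick spacer leg y = +14.5 to +34.5 mm, thin hook leg y = -14.5 to -22.5 mm, slot between them 29 mm wide. Legs 36 mm wide along x; bridge over them z = 32 to 44 mm.
- gauge_stem (a point): Where to grip: the black stem, centred over the slot, 16 mm thick along the gauge's y (grip across this), 34 mm along x, z = 44 to 91 mm above the gauge's origin; this point is 68 mm above it.
- gauge_spacer (a point): Outer face of the thick leg, 34.5 mm from the origin toward the gauge's +y, which points to the bracket in use. Dragged that way, the thin leg takes the module along until this face meets the bracket or the module before: the gap is then 25 mm (20 mm leg plus 5 mm play). Going on beyond contact would shove a module already set.
- gauge_slot (a point): Middle of the slot's top (underside of the bridge), 32 mm above the gauge's origin. Over a module the slot has 2.5 mm of play each side; with the feet 25 mm above the desk the bridge clears the module's top by 3 mm.
- driver_small: small screwdriver with a yellow handle, 128 mm long, in front of the panel; to be left alone (origin at the centre of its underside)
- screw_tin: round white tin, 50 mm across and 18 mm high, in front of the panel; to be left alone (origin at the centre of its underside)
- side_cutters: side cutters with blue handles, 120 mm long, behind the panel; to be left alone (origin at the centre of its underside)
- petri_dish: round glass dish, 60 mm across and 14 mm high, behind the panel; to be left alone (origin at the centre of its underside)
- multimeter: hand multimeter, 132 x 68 x 39 mm, on the left; to be left alone (origin at the centre of its underside)

How it is judged:
By the outcome, as a careful person would: the job done as asked, in the order asked, and still so for the second after the job is handed in, with the robot touching nothing.
It also fails if it takes over 58 s, if anything falls off the work surface, if the arm or the gripper's body presses on something with over 40 N, if the wrist force passes 120 N, or if a joint passes its speed limit or range.

## Robot

A 6-joint arm with a two-finger parallel gripper is mounted at the origin on a cart in front of the work surface, level with it; the furniture and walls round the work are solid. World frame = base frame: x ahead of the robot, y to its left, z up, the work surface at z = 0. Lengths are in mm, angles in rad, forces in N, time in s.
With the tool pointing down it reaches from about 350 to 975 mm from the base axis. Payload 7.1 kg.
Tool frame: the origin (TCP) lies at the very end of the fingers, on their centre line; the grasp point (between the pads) lies ctrl.hold_point_z behind it (ctrl.hold_point_z is the distance from the TCP to the grasp point, in mm); z points along the fingers, y is the line along which they close (so a half turn about z gives the same grasp; the last joint's range is limited). The gripper opens to 88 mm and grips with 3 to 60 N. Pads are 20 mm wide; open, the fingers measure 115 mm over their backs; the gripper's body (75 mm by 178 mm) begins 61 mm behind the grasp point.
Start: joints at [1.144, 0.423, 1.63, -0, 1.089, -0.019], TCP at [247.837, 573.743, 192.675] pointing down, gripper open.
Joint ranges: [-3, 3], [-0.9, 2.11], [0.09, 2.58], [-1.31, 4.45], [0.11, 2.69], [-2.54, 2.54]. Speed limits (rad/s): [2.39, 2.39, 3.01, 3.14, 3.14, 3.14].

## Interface

Orientations are given as a rotation vector (axis times angle).
In Python, from workcell import ctrl gives the robot as it stands. The module is installed in compiled form; this text tells all that it offers.
- The arm moves only by the shell command python3 -m creep 'ROWS'. ROWS is JSON, a list of rows, each an object with "translation": the shift along the tool's x, y, z in mm, a list of three; "angular": the turn, a rotation vector about the tool's x, y, z in rad, a list of three; "jaw": the opening, from 0 (shut) to 1 (fully open). A call has exactly 8 rows; each row is the pose to reach, as a shift and turn from the pose commanded when the call began, along the tool's axes at that moment; what a row does not reach only later rows make up. A row lasts 1/8 s, in which the tool goes at most 62.5 mm and 10.7 degrees, less where a joint would pass 70% of its speed; a pose out of reach is approached as far as the arm can. A call with a gripper value outside its range is refused whole. The fingers move at their own pace and stop on an object; the grip force is fixed at half the most. Time passes only in rows, so rows that repeat a pose let the fingers close, or fill a call up. It gives the time, the measured TCP pose, the force, the opening and the grip force at its end, in the units of the state.
- ctrl.get_obs(): the state, without advancing time (a new reading comes with each control period).
- ctrl.get_image(name): name is "side" or "top"; returns the picture (420x560x3 uint8, red, green, blue); there is no depth.
- ctrl.camera_info(name): a dict with "camera_matrix" (3x3 intrinsics, pixels), "distortion" ([k1, k2, p1, p2, k3] as OpenCV has them; the pictures are not rectified), "world_from_camera" (4x4, takes a point from camera to world coordinates). Camera axes: x right, y up, looking along -z (the intrinsics and any distortion apply to the point x, -y, -z); pixel columns grow to the right and rows downward; lengths in mm; the calibration is good to about 2 mm. A picture is of the moment at which its call begins. camera_info takes no time and is no camera call.
- ctrl.close_job(): hands the job in; it is judged then, once.
Trained networks look in the newest picture that a camera, given by its name, has taken for a name from the list of things; names that differ only in an ending like _2 or _b are one class to them, and where a whole thing is asked for, a point or a joint stands for the part that bears it (a point fixed in the world has none). Each returns a list of dicts, best first, with "score" (0 to 1); they miss things now and then, are a little off and sometimes report something else, mostly with a low value. They report only what shows in the picture. A call takes as long as a camera call.
- ctrl.look_for(camera, label): "rect" ([left, top, right, bottom] in pixels, round what is visible of it).
The state is a dict: "t": time; "qpos": joint angles; "qvel": joint speeds; "joint_torque": joint torques, N m; "ee_pos": TCP position; "orientation": TCP orientation; "ft_force": force on the tool from outside, world axes, zero at the start; "moment": the same for the moment, N m; "width": finger opening in mm; "grasp_force": force on a finger pad.
Only numpy, scipy, OpenCV 4.12 (cv2) and the standard library are available. Lean on these libraries where they do the work, as an engineer would, in place of code of your own. Each camera call takes 0.05 s, during which the arm holds its last target. There are 200 camera calls.

## Working session

There is one attempt and no reset: what is moved stays moved. The work goes in short steps, Python scripts to look and compute and a shell command to move; the robot and the scene stay as the last step left them, time stands still between calls to the robot, and variables do not carry over. Pictures are saved under pics/ and viewed, at most 10 in all, crops included, and the job is handed in when it is done.

```bash
mkdir -p pics; cat > h.py <<'E'
import numpy as np,cv2
from workcell import ctrl
def ray(cam,px):
    i=ctrl.camera_info(cam);K=np.array(i["camera_matrix"],float);d=np.array(i["distortion"],float);T=np.array(i["world_from_camera"])
    u=cv2.undistortPoints(np.array([[px]],float),K,d)[0,0]
    return T[:3,3],T[:3,:3]@np.array([u[0],-u[1],-1])
def at(cam,px,z):
    o,v=ray(cam,px);return o+v*(z-o[2])/v[2]
def proj(cam,P):
    i=ctrl.camera_info(cam);K=np.array(i["camera_matrix"],float);d=np.array(i["distortion"],float);T=np.array(i["world_from_camera"])
    p=(np.atleast_2d(P)-T[:3,3])@T[:3,:3];p=p*[1,-1,-1]
    return cv2.projectPoints(p,np.zeros(3),np.zeros(3),K,d)[0][:,0]
def save(cam,name,crop=None,s=1):
    im=ctrl.get_image(cam)[:,:,::-1].copy()
    cv2.imwrite("pics/raw_"+name,im)
    if crop: im=im[crop[1]:crop[3],crop[0]:crop[2]]
    if s!=1: im=cv2.resize(im,None,fx=s,fy=s,interpolation=cv2.INTER_CUBIC)
    cv2.imwrite("pics/"+name,im)
E
python3 - <<'E'
from h import *
o=ctrl.get_obs();print(o["t"],o["ee_pos"],o["orientation"],ctrl.hold_point_z,o["width"])
for c in("top","side"):
    save(c,c+"0.png",s=1.4); i=ctrl.camera_info(c);print(c,np.round(i["camera_matrix"],1).tolist(),np.round(i["world_from_camera"],2).tolist())
    for l in("module_1","module_1_top","bracket_face","gauge","gauge_stem","rail_panel"):
        print(l,[(round(r["score"],2),np.round(r["rect"]).tolist()) for r in ctrl.look_for(c,l)][:4])
E
```

```text
0.0 [247.60605815 573.22346875 191.92985491] [-6.36049363e-01 -3.07619409e+00  2.27925712e-03] 18.700000000000003 88.08633743039768
top [[405.8, 0.0, 279.7], [0.0, 405.8, 207.0], [0.0, 0.0, 1.0]] [[-0.01, 0.98, -0.18, 335.29], [-1.0, -0.01, 0.01, 54.83], [0.01, 0.18, 0.98, 1081.35], [0.0, 0.0, 0.0, 1.0]]
module_1 [(0.65, [290.0, 198.0, 304.0, 224.0]), (0.62, [256.0, 207.0, 270.0, 224.0]), (0.56, [222.0, 212.0, 236.0, 234.0])]
module_1_top [(0.7, [224.0, 212.0, 236.0, 238.0]), (0.41, [196.0, 176.0, 224.0, 193.0])]
bracket_face [(0.59, [184.0, 184.0, 325.0, 258.0])]
gauge [(0.87, [391.0, 212.0, 420.0, 233.0]), (0.26, [249.0, 171.0, 289.0, 186.0])]
gauge_stem [(0.68, [388.0, 206.0, 420.0, 233.0]), (0.65, [222.0, 255.0, 245.0, 270.0])]
rail_panel [(0.63, [187.0, 186.0, 324.0, 255.0]), (0.4, [392.0, 209.0, 418.0, 232.0])]
side [[384.9, 0.0, 271.9], [0.0, 384.9, 210.6], [0.0, 0.0, 1.0]] [[0.87, 0.2, -0.46, -57.77], [-0.5, 0.39, -0.77, -942.84], [0.03, 0.9, 0.44, 643.14], [0.0, 0.0, 0.0, 1.0]]
module_1 [(0.71, [234.0, 203.0, 256.0, 220.0]), (0.67, [267.0, 221.0, 284.0, 238.0]), (0.6, [252.0, 215.0, 269.0, 227.0])]
module_1_top [(0.67, [235.0, 204.0, 254.0, 223.0])]
bracket_face [(0.73, [215.0, 200.0, 303.0, 250.0])]
gauge [(0.91, [315.0, 259.0, 330.0, 296.0])]
gauge_stem [(0.69, [314.0, 260.0, 330.0, 297.0])]
rail_panel [(0.66, [214.0, 200.0, 308.0, 251.0]), (0.39, [315.0, 257.0, 332.0, 297.0])]
```

View pics/top0.png

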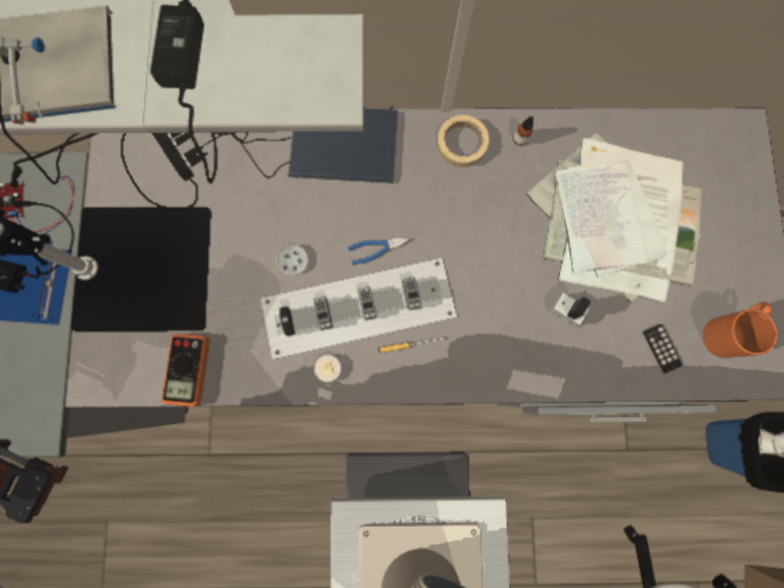

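View pics/side0.png

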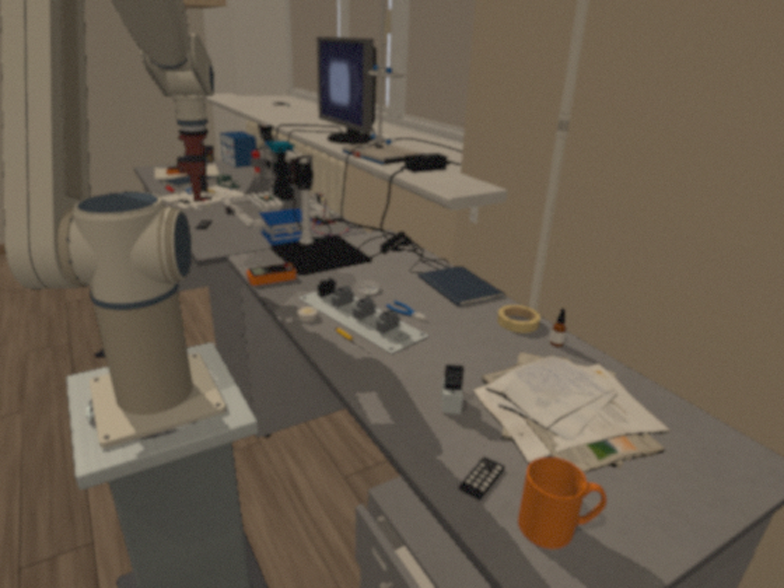

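The top view shows the panel at about (187–325, 185–255), with the bracket at its left end at (205,228). The modules sit at about (229,223), (263,215) and (295,209), and the gauge at (408,220) with its yaw turned. I'll zoom in to get the edges.

```bash
python3 - <<'E'
import cv2,numpy as np
im=cv2.imread("pics/raw_top0.png")
a=cv2.resize(im[176:266,180:335],None,fx=5,fy=5,interpolation=cv2.INTER_CUBIC)
cv2.imwrite("pics/za.png",a)
b=cv2.resize(im[200:240,380:430],None,fx=8,fy=8,interpolation=cv2.INTER_CUBIC)
s=cv2.imread("pics/raw_side0.png")
c=cv2.resize(s[250:306,300:345],None,fx=8,fy=8,interpolation=cv2.INTER_CUBIC)
o=np.zeros((450,800,3),np.uint8);o[:320,:400]=b;o[:448,420:780]=c
cv2.imwrite("pics/zb.png",o)
E
```

```text
(no output)
```

View pics/za.png

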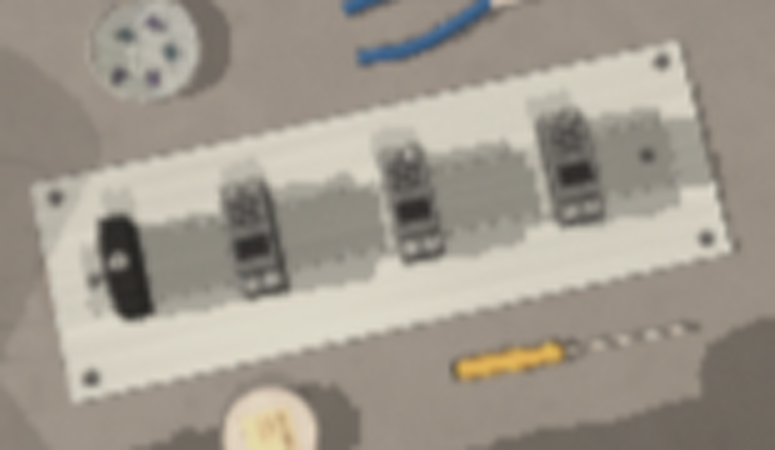

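View pics/zb.png

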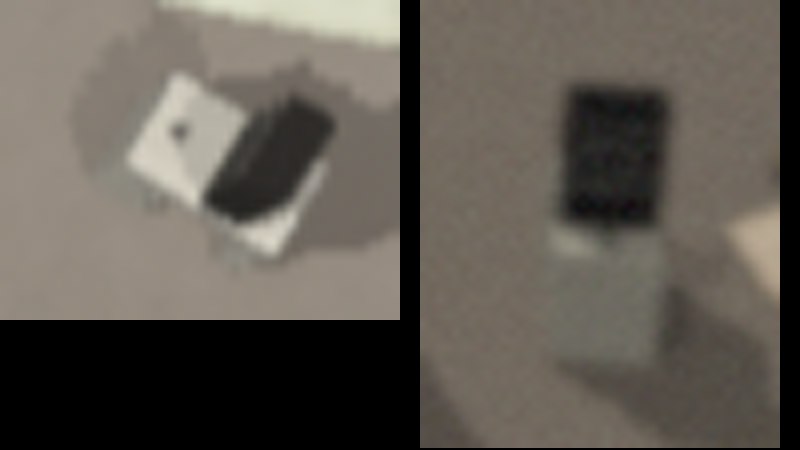

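```bash
cat > fit.py <<'E'
from h import *
u=lambda z,f,ox,oy:((z[0]+.5)/f-.5+ox,(z[1]+.5)/f-.5+oy)
C=np.array([at("top",u(z,5,180,176),4) for z in[(33,185),(680,42),(732,250),(75,402)]])[:,:2]
M=np.array([[60,180],[60,-180],[-60,-180],[-60,180]],float)
def rigid(A,B):
    a=A-A.mean(0);b=B-B.mean(0);th=np.arctan2((a[:,0]*b[:,1]-a[:,1]*b[:,0]).sum(),(a*b).sum())
    R=np.array([[np.cos(th),-np.sin(th)],[np.sin(th),np.cos(th)]]);t=B.mean(0)-R@A.mean(0);return th,R,t,B-(A@R.T+t)
th,R,t,res=rigid(M,C)
if __name__=="__main__":
    print("panel",th,t,res.round(1).tolist())
    G=np.array([at("top",u(z,8,380,200),44) for z in[(176,72),(128,158),(278,256)]])[:,:2]
    A=np.array([[18,34.5],[-18,34.5],[-18,-22.5]])
    g=rigid(A,G);print("gauge",g[0],g[2],g[3].round(1).tolist())
    B=np.array([at("side",((z[0]-420+.5)/8-.5+300,(z[1]+.5)/8-.5+250),91) for z in[(568,90),(668,92)]])
    print("stem top by side (near y-face edge)",B.round(1).tolist(), "proj stem corners", )
    def draw(im,cam,rows,z):
        pass
    im=cv2.imread("pics/raw_top0.png")
    ys=np.arange(175,-175,-.5);xs=np.arange(40,-40,-.5)
    out=[]
    for z in(54,):
        P=np.array([[*(R@[x,y]+t),z] for x in xs for y in ys]);p=proj("top",P).astype(np.float32).reshape(len(xs),len(ys),2)
        o=cv2.remap(im,p[...,0],p[...,1],cv2.INTER_CUBIC);
        for y in range(-170,175,10): cv2.line(o,(int((175-y)*2),0),(int((175-y)*2),10 if y%50 else 22),(0,0,255),1)
        for x in(-29,-20,20,29): cv2.line(o,(0,int((40-x)*2)),(12,int((40-x)*2)),(0,0,255),1)
        out.append(o)
    s=cv2.imread("pics/raw_side0.png");P=np.array([[*(R@[x,y]+t),54] for x in xs for y in ys]);p=proj("side",P).astype(np.float32).reshape(len(xs),len(ys),2)
    o=cv2.remap(s,p[...,0],p[...,1],cv2.INTER_CUBIC)
    for y in range(-170,175,10): cv2.line(o,(int((175-y)*2),0),(int((175-y)*2),10 if y%50 else 22),(0,0,255),1)
    out.append(o)
    cv2.imwrite("pics/rect.png",np.vstack(out))
E
python3 fit.py
```

```text
panel 0.2164540082343433 [503.9828007 109.2983361] [[-0.2, -0.7], [-1.3, 0.3], [1.0, 1.2], [0.5, -0.8]]
gauge -0.5761224090463565 [ 489.41293551 -292.15536836] [[-0.9, 1.0], [1.1, -1.1], [-0.3, 0.1]]
stem top by side (near y-face edge) [[477.0, -283.2, 91.0], [505.2, -299.4, 91.0]] proj stem corners
```

View pics/rect.png

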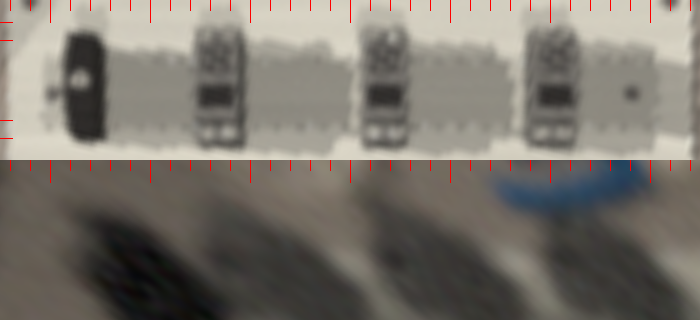

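The rectified top view gives the bracket's back edge at y≈143 (px 64). The modules are at y≈66.5, −17 and −102 (centres at px 217, 385 and 554), and the gauge is at (489,−292) with yaw −0.576. Next is a go-to calculator.

```bash
cat > go.py <<'E'
import sys
from h import *
from scipy.spatial.transform import Rotation as Ro
TH=0.2165;PT=np.array([504.,109.3])
def goal(x,y,z,psi):
    s,c=np.sin(psi),np.cos(psi);return np.array([x,y,z]),Ro.from_matrix(np.array([[-c,-s,0],[-s,c,0],[0,0,-1]]).T)
def delta(x,y,z,psi):
    o=ctrl.get_obs();R=Ro.from_rotvec(o["orientation"]);p,G=goal(x,y,z,psi)
    return R.inv().apply(p-o["ee_pos"]).round(1).tolist(),(R.inv()*G).as_rotvec().round(4).tolist()
def w2p(p):
    d=np.array(p)[:2]-PT;c,s=np.cos(TH),np.sin(TH);return np.array([c*d[0]+s*d[1],-s*d[0]+c*d[1]])
def p2w(x,y):
    c,s=np.cos(TH),np.sin(TH);return PT+[c*x-s*y,s*x+c*y]
if __name__=="__main__":
    a=sys.argv
    if a[1]=="w": print(delta(*map(float,a[2:6])))
    if a[1]=="p": q=p2w(float(a[2]),float(a[3]));print(q.round(1),delta(q[0],q[1],float(a[4]),TH))
    o=ctrl.get_obs();print(round(o["t"],2),"panel xy",w2p(o["ee_pos"]).round(2),"z",round(o["ee_pos"][2],2),"ft",np.round(o["ft_force"],1),"w",round(o["width"],1))
E
python3 go.py w 489.5 -292 150 -0.576
```

```text
([-565.2, -698.9, 42.7], [0.0, -0.0, 0.1682])
0.7 panel xy [-150.41  508.64] z 192.68 ft [0.  0.2 0.4] w 87.8
```

```bash
python3 -m creep '[{"translation":[-40,-49,0],"angular":[0,0,0.02],"jaw":1},{"translation":[-79,-98,0],"angular":[0,0,0.04],"jaw":1},{"translation":[-118,-146,0],"angular":[0,0,0.06],"jaw":1},{"translation":[-157,-194,0],"angular":[0,0,0.08],"jaw":1},{"translation":[-196,-243,0],"angular":[0,0,0.1],"jaw":1},{"translation":[-235,-291,0],"angular":[0,0,0.12],"jaw":1},{"translation":[-274,-340,0],"angular":[0,0,0.14],"jaw":1},{"translation":[-313,-388,0],"angular":[0,0,0.168],"jaw":1}]'; python3 go.py w 489.5 -292 150 -0.576
```

```text
t: 1.7
ee_pos: [381.8, 91.6, 193.2]
orientation: [0.892, 3.011, 0.001]
ft_force: [1.3, 0.2, -0.9]
width: 87.5
grasp_force: 0.0
([-299.3, -263.0, 43.2], [0.001, 0.0011, -0.0003])
1.7 panel xy [-123.15    8.98] z 193.16 ft [ 1.3  0.2 -0.9] w 87.5
```

```bash
python3 -m creep '[{"translation":[-45,-40,0],"angular":[0,0,0],"jaw":1},{"translation":[-90,-79,5],"angular":[0,0,0],"jaw":1},{"translation":[-136,-119,10],"angular":[0,0,0],"jaw":1},{"translation":[-181,-159,20],"angular":[0,0,0],"jaw":1},{"translation":[-226,-198,30],"angular":[0,0,0],"jaw":1},{"translation":[-270,-237,40],"angular":[0,0,0],"jaw":1},{"translation":[-299,-263,43],"angular":[0,0,0],"jaw":1},{"translation":[-299,-263,43],"angular":[0,0,0],"jaw":1}]'; python3 go.py w 489.5 -292 51 -0.576
python3 - <<'E'
from h import *
save("side","g1.png",(240,170,400,310),5)
save("top","g1t.png",(360,180,460,260),5)
E
```

```text
t: 2.7
ee_pos: [489.3, -292.4, 149.3]
orientation: [0.896, 3.01, -0.0]
ft_force: [-0.9, -0.1, 0.1]
width: 87.9
grasp_force: 0.0
([0.1, 0.5, 98.3], [-0.0001, 0.0006, -0.0028])
2.7 panel xy [-100.66 -389.17] z 149.28 ft [-0.9 -0.1  0.1] w 87.9
```

View pics/g1.png

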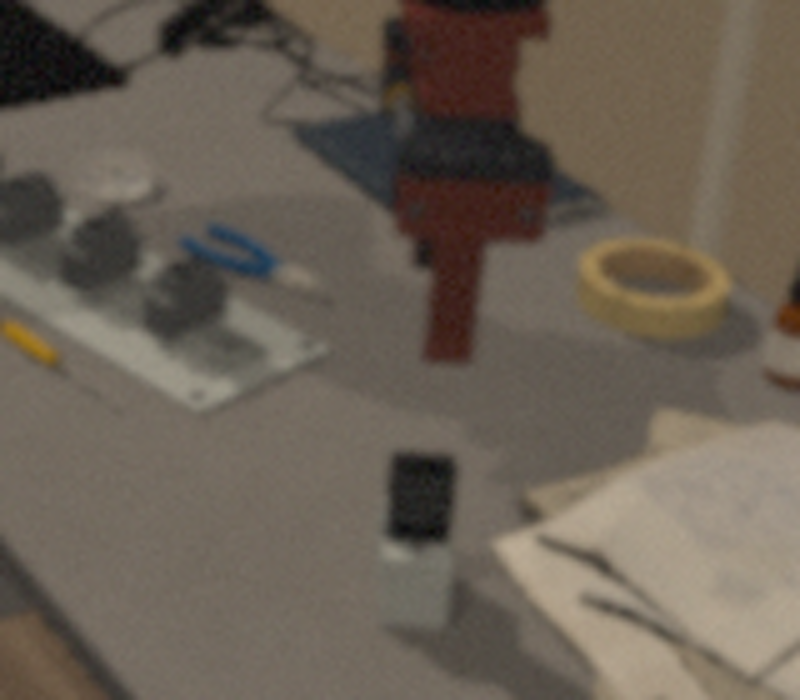

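The gripper hangs over the gauge: the near finger tip is at crop (448,360) and the stem top at (422,455). I'll check this against the projected estimate.

```bash
python3 - <<'E'
from h import *
def cam(P): return ((proj("side",P)-[240,170]+.5)*5-.5).round(0).tolist()
psi=-.576;X=np.array([np.cos(psi),np.sin(psi)]);Y=np.array([-np.sin(psi),np.cos(psi)]);o=np.array([489.4,-292.2])
t=np.array([489.3,-292.4])
print("finger outer bottom est",cam([[*(t+X*a-Y*57.5),149.3] for a in(-10,10)]))
print("stem: near-top, far-top, near-bottom",cam([[*(o+X*a+Y*b),z] for b,z in((-8,91),(8,91),(-8,44)) for a in(-17,17)]))
print("hook foot",cam([[*(o+X*a-Y*22.5),0] for a in(-18,18)]))
E
```

```text
finger outer bottom est [[420.0, 422.0], [462.0, 424.0]]
stem: near-top, far-top, near-bottom [[390.0, 465.0], [456.0, 469.0], [388.0, 448.0], [454.0, 452.0], [383.0, 540.0], [448.0, 544.0]]
hook foot [[376.0, 625.0], [444.0, 628.0]]
```

The stem estimate fits, but the finger tip shows about 60 px higher than predicted, so I'll check the top view.

View pics/g1t.png

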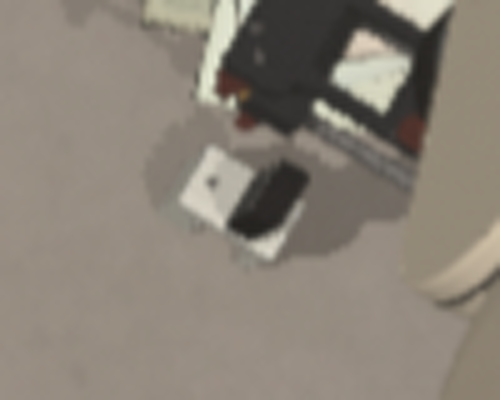

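```bash
python3 - <<'E'
from h import *
o=ctrl.get_obs();print(o["t"],o["ee_pos"],o["qpos"])
print("TCP px in top crop",((proj("top",[o["ee_pos"]])-[360,180]+.5)*5-.5).round(0), "body",((proj("top",[o["ee_pos"]+np.array([0,0,300])])-[360,180]+.5)*5-.5).round(0))
E
```

```text
2.8 [ 488.37645826 -289.66129475  149.37287514] [-5.56410996e-01  3.95110936e-01  1.79077510e+00  2.32204618e-04
  9.56770683e-01 -1.55077224e+00]
TCP px in top crop [[320. 176.]] body [[649.  22.]]
```

```bash
python3 - <<'E'
from h import *
s=lambda x,y:((x+.5)/5-.5+240,(y+.5)/5-.5+170)
for z in(149.3,185): print(z,at("side",s(448,360),z).round(1))
psi=-.576;X=np.array([np.cos(psi),np.sin(psi)]);Y=np.array([-np.sin(psi),np.cos(psi)]);t=np.array([489.3,-292.4])
c=lambda P:((proj("top",P)-[360,180]+.5)*5-.5).round(0).tolist()
zb=149.3+18.7+61
print("body front edge low",c([[*(t-X*37.5+Y*b),zb] for b in(-89,0,89)]),"top at+60", c([[*(t-X*37.5+Y*b),zb+60] for b in(-89,0,89)]))
print("fingers",c([[*(t+X*a+Y*b),149.3] for a in(-10,10) for b in(-57,57)]))
cs=lambda P:((proj("side",P)-[240,170]+.5)*5-.5).round(0).tolist()
print("side body low edge",cs([[*(t+X*a-Y*89),zb] for a in(-37,37)]))
for _ in range(4): o=ctrl.get_obs();print(o["t"],o["ee_pos"].round(1),np.round(o["qpos"],4))
ctrl.get_image("top");o=ctrl.get_obs();print(o["t"],o["ee_pos"].round(1),np.round(o["qpos"],4),np.abs(o["qvel"]).max())
E
```

```text
149.3 [ 497.5 -294.8  149.3]
185 [ 457.4 -341.7  185. ]
body front edge low [[534.0, 327.0], [350.0, 216.0], [169.0, 106.0]] top at+60 [[604.0, 313.0], [406.0, 194.0], [211.0, 76.0]]
fingers [[422.0, 256.0], [209.0, 127.0], [443.0, 220.0], [230.0, 92.0]]
side body low edge [[379.0, 305.0], [546.0, 313.0]]
2.8 [ 488.4 -289.7  149.4] [-5.5640e-01  3.9510e-01  1.7908e+00  2.0000e-04  9.5680e-01 -1.5508e+00]
2.8 [ 488.4 -289.7  149.4] [-5.5640e-01  3.9510e-01  1.7908e+00  2.0000e-04  9.5680e-01 -1.5508e+00]
2.8 [ 488.4 -289.7  149.4] [-5.5640e-01  3.9510e-01  1.7908e+00  2.0000e-04  9.5680e-01 -1.5508e+00]
2.8 [ 488.4 -289.7  149.4] [-5.5640e-01  3.9510e-01  1.7908e+00  2.0000e-04  9.5680e-01 -1.5508e+00]
2.85 [ 488.4 -289.1  149.6] [-5.5550e-01  3.9440e-01  1.7914e+00  2.0000e-04  9.5670e-01 -1.5508e+00] 0.013792382491684976
```

```bash
python3 - <<'E'
from h import *
a=cv2.imread("pics/raw_side0.png")[80:160,90:190];a=cv2.resize(a,None,fx=5,fy=5,interpolation=cv2.INTER_CUBIC)
p=np.array([247.8,573.7,192.7]);psi=-.408;X=np.array([np.cos(psi),np.sin(psi),0]);Y=np.array([-np.sin(psi),np.cos(psi),0])
for q in[p+s*57*Y+x*10*X+[0,0,z] for s in(-1,1) for x in(-1,1) for z in(0,)]+[p]:
    u=((proj("side",[q])[0]-[90,80]+.5)*5-.5);cv2.circle(a,(int(u[0]),int(u[1])),4,(0,255,0),-1)
b=cv2.resize(cv2.imread("pics/raw_g1.png")[130:270,290:380],None,fx=3,fy=3)
p=np.array([489,-291,149.3]);psi=-.576;X=np.array([np.cos(psi),np.sin(psi),0]);Y=np.array([-np.sin(psi),np.cos(psi),0])
for q in[p+s*57*Y+x*10*X for s in(-1,1) for x in(-1,1)]+[p]:
    u=((proj("side",[q])[0]-[290,130]+.5)*3-.5);cv2.circle(b,(int(u[0]),int(u[1])),2,(0,255,0),-1)
o=np.zeros((420,780,3),np.uint8);o[:400,:500]=a;o[:420,505:775]=b;cv2.imwrite("pics/cmp.png",o)
E
```

```text
(no output)
```

View pics/cmp.png

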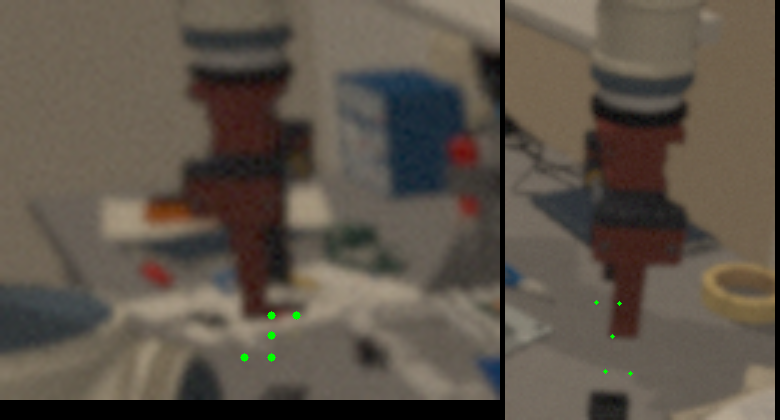

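The visible red finger ends about 36 mm above the predicted tip at both poses. To see whether a grey tip continues below it, I'll difference the pictures numerically.

```bash
python3 - <<'E'
from h import *
a=cv2.imread("pics/raw_side0.png").astype(int);b=cv2.imread("pics/raw_g1.png").astype(int)
for r in range(234,262,2): print(r,[tuple((b-a)[r,c]) and int(abs((b-a)[r,c]).sum()) for c in range(318,342)])
print([b[r,329].tolist() for r in range(234,262,3)])
E
```

```text
234 [49, 54, 28, 43, 44, 39, 62, 104, 163, 192, 203, 172, 211, 185, 185, 161, 148, 101, 44, 43, 27, 25, 7, 12]
236 [40, 53, 39, 45, 43, 50, 76, 127, 163, 189, 202, 183, 196, 175, 213, 172, 127, 80, 50, 35, 36, 44, 29, 42]
238 [31, 35, 39, 38, 36, 41, 74, 144, 171, 177, 184, 179, 182, 191, 173, 167, 113, 87, 46, 29, 38, 42, 32, 31]
240 [33, 31, 51, 37, 50, 45, 92, 147, 178, 171, 170, 184, 170, 188, 184, 156, 108, 56, 57, 40, 38, 44, 34, 32]
242 [31, 49, 37, 50, 43, 45, 68, 83, 117, 116, 106, 116, 122, 119, 118, 111, 77, 53, 40, 41, 30, 35, 35, 40]
244 [38, 43, 46, 51, 38, 41, 39, 43, 40, 42, 33, 38, 39, 43, 40, 39, 36, 37, 38, 41, 43, 41, 48, 35]
246 [37, 46, 41, 43, 35, 35, 32, 42, 29, 45, 34, 46, 39, 37, 36, 35, 34, 37, 36, 41, 33, 32, 42, 46]
248 [48, 37, 35, 59, 29, 38, 22, 39, 46, 30, 44, 46, 36, 52, 45, 38, 40, 36, 28, 39, 53, 36, 43, 33]
250 [38, 40, 34, 43, 27, 24, 39, 43, 34, 37, 39, 35, 41, 47, 31, 35, 41, 47, 36, 44, 45, 43, 45, 37]
252 [3, 12, 5, 12, 26, 20, 33, 26, 28, 43, 29, 45, 48, 42, 40, 51, 38, 46, 33, 42, 38, 31, 47, 38]
254 [2, 3, 4, 5, 5, 4, 3, 4, 5, 12, 15, 14, 3, 21, 14, 24, 31, 33, 24, 46, 42, 37, 43, 49]
256 [5, 3, 9, 1, 7, 5, 5, 5, 1, 8, 4, 18, 4, 1, 13, 23, 34, 38, 47, 58, 39, 40, 32, 40]
258 [7, 2, 11, 2, 6, 5, 0, 3, 6, 2, 2, 12, 4, 10, 3, 18, 17, 22, 42, 32, 28, 39, 29, 42]
260 [1, 3, 6, 4, 20, 7, 4, 3, 15, 4, 7, 5, 6, 4, 6, 4, 6, 4, 4, 1, 22, 11, 26, 35]
[[31, 36, 64], [24, 33, 62], [29, 36, 66], [76, 84, 95], [81, 90, 98], [82, 92, 99], [85, 93, 101], [94, 104, 112], [95, 105, 114], [55, 62, 67]]
```

```bash
python3 -m creep '[{"translation":[0,0,10],"angular":[0,0,0],"jaw":0.3},{"translation":[0,0,10],"angular":[0,0,0],"jaw":0.3},{"translation":[0,0,10],"angular":[0,0,0],"jaw":0.3},{"translation":[0,0,10],"angular":[0,0,0],"jaw":0.3},{"translation":[0,0,10],"angular":[0,0,0],"jaw":0.3},{"translation":[0,0,10],"angular":[0,0,0],"jaw":0.3},{"translation":[0,0,10],"angular":[0,0,0],"jaw":0.3},{"translation":[0,0,10],"angular":[0,0,0],"jaw":0.3}]'
python3 - <<'E'
from h import *
save("side","g2.png");save("top","g2t.png")
o=ctrl.get_obs();p=o["ee_pos"];w=o["width"]/2
psi=-.576;X=np.array([np.cos(psi),np.sin(psi),0]);Y=np.array([-np.sin(psi),np.cos(psi),0])
b=cv2.imread("pics/raw_g2.png");b1=cv2.imread("pics/raw_g1.png")
red=lambda im:(im[:,:,2].astype(int)>im[:,:,0]*1.5)&(im[:,:,2]<90)
for n,im in(("g1",b1),("g2",b)):
    m=red(im)[170:300,300:360];r=np.where(m.sum(1)>4)[0]+170;print(n,"last red row",r.max(),"cols",np.where(m[r.max()-170-2])[0][[0,-1]]+300)
print("pred tip z",[ (dz,proj("side",[p-Y*(w+13.5)+[0,0,dz]])[0].round(1).tolist()) for dz in(0,18,36)],"TCP",proj("side",[p])[0].round(1))
E
```

```text
t: 3.85
ee_pos: [488.9, -290.0, 139.7]
orientation: [-0.892, -3.012, -0.0]
ft_force: [-1.1, -0.6, 0.3]
width: 26.4
grasp_force: 0.0
g1 last red row 241 cols [325 334]
g2 last red row 238 cols [323 331]
pred tip z [(0, [325.7, 250.4]), (18, [326.4, 244.1]), (36, [327.0, 237.8])] TCP [325.  244.8]
```

```bash
python3 -m creep '[{"translation":[0,0,0],"angular":[0,0,0],"jaw":0.8},{"translation":[0,0,0],"angular":[0,0,0],"jaw":0.8},{"translation":[0,0,20],"angular":[0,0,0],"jaw":0.8},{"translation":[0,0,45],"angular":[0,0,0],"jaw":0.8},{"translation":[0,0,70],"angular":[0,0,0],"jaw":0.8},{"translation":[0,0,85],"angular":[0,0,0],"jaw":0.8},{"translation":[0,0,88],"angular":[0,0,0],"jaw":0.8},{"translation":[0,0,88],"angular":[0,0,0],"jaw":0.8}]'
python3 - <<'E'
from h import *
save("side","g3.png",(270,180,380,310),5)
E
```

```text
t: 4.95
ee_pos: [489.2, -290.2, 52.1]
orientation: [0.892, 3.012, -0.0]
ft_force: [0.3, -0.4, 0.4]
width: 70.1
grasp_force: 0.0
```

View pics/g3.png

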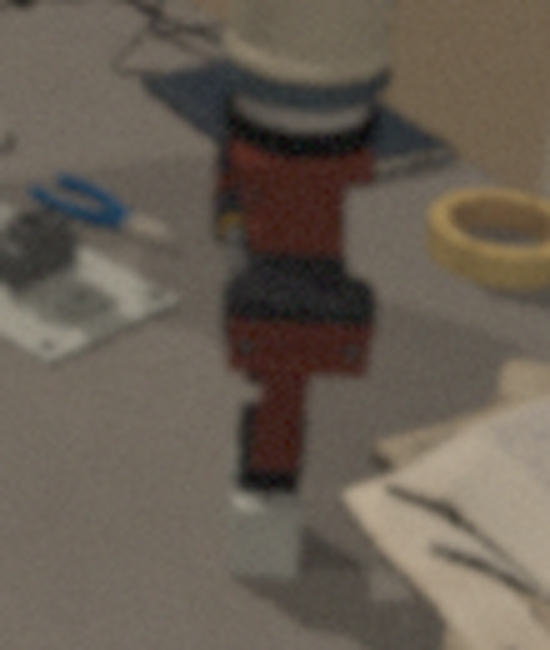

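The finger tip covers the stem down to about row 473, just above its base at 490. Its depth is ambiguous, and closing will settle it: the tip should then show at about row 490 if it is low, or 433 if it is high.

```bash
python3 -m creep '[{"translation":[0,0,0],"angular":[0,0,0],"jaw":0.5},{"translation":[0,0,0],"angular":[0,0,0],"jaw":0.3},{"translation":[0,0,0],"angular":[0,0,0],"jaw":0.1},{"translation":[0,0,0],"angular":[0,0,0],"jaw":0},{"translation":[0,0,0],"angular":[0,0,0],"jaw":0},{"translation":[0,0,0],"angular":[0,0,0],"jaw":0},{"translation":[0,0,0],"angular":[0,0,0],"jaw":0},{"translation":[0,0,0],"angular":[0,0,0],"jaw":0}]'
python3 - <<'E'
from h import *
save("side","g4.png",(270,180,380,310),5)
for n in("g3","g4"):
    b=cv2.imread("pics/raw_%s.png"%n)
    print(n,[(int((r-180)*5+2),b[r,325:328].mean(0).round().astype(int).tolist()) for r in range(262,290,2)])
E
python3 go.py x
```

```text
t: 6.0
ee_pos: [488.8, -289.9, 51.6]
orientation: [-0.892, -3.012, -0.0]
ft_force: [0.2, -0.1, -1.0]
width: 15.5
grasp_force: 29.9
g3 [(412, [29, 33, 63]), (422, [24, 32, 60]), (432, [28, 35, 62]), (442, [22, 29, 61]), (452, [27, 33, 63]), (462, [28, 34, 62]), (472, [25, 29, 39]), (482, [22, 20, 24]), (492, [53, 57, 59]), (502, [81, 89, 91]), (512, [89, 99, 101]), (522, [93, 104, 107]), (532, [96, 106, 109]), (542, [95, 105, 109])]
g4 [(412, [29, 34, 62]), (422, [26, 32, 62]), (432, [28, 30, 60]), (442, [31, 33, 44]), (452, [35, 35, 36]), (462, [30, 33, 32]), (472, [31, 35, 34]), (482, [26, 28, 29]), (492, [71, 78, 80]), (502, [98, 108, 110]), (512, [96, 106, 110]), (522, [92, 103, 105]), (532, [96, 106, 109]), (542, [96, 106, 109])]
6.05 panel xy [-100.6  -386.67] z 51.6 ft [-0.3  0.6 -1.7] w 15.5
```

Gripped at width 15.5, the red finger ends at about row 438, so the visible tips sit at z≈87 while the reported TCP z is 52. I'll settle this with a gentle probe: open slightly and sink toward the bridge top at z 44.

```bash
python3 -m creep '[{"translation":[0,0,0],"angular":[0,0,0],"jaw":0.35},{"translation":[0,0,0],"angular":[0,0,0],"jaw":0.35},{"translation":[0,0,3],"angular":[0,0,0],"jaw":0.35},{"translation":[0,0,5],"angular":[0,0,0],"jaw":0.35},{"translation":[0,0,7],"angular":[0,0,0],"jaw":0.35},{"translation":[0,0,8],"angular":[0,0,0],"jaw":0.35},{"translation":[0,0,9],"angular":[0,0,0],"jaw":0.35},{"translation":[0,0,9],"angular":[0,0,0],"jaw":0.35}]'
```

```text
t: 7.05
ee_pos: [488.9, -290.0, 42.6]
orientation: [-0.892, -3.012, 0.0]
ft_force: [0.8, 0.4, 0.2]
width: 30.7
grasp_force: 0.0
```

No contact at z 42.6, so the real finger tips are well above the reported TCP. I'll estimate the offset and go lower.

```bash
python3 - <<'E'
from h import *
from scipy.optimize import brentq
psi=-.576;Y=np.array([-np.sin(psi),np.cos(psi),0])
def zof(name,p,w,thk=13.5):
    b=cv2.imread(f"pics/raw_{name}.png").astype(float)
    q=lambda z:proj("side",[[p[0],p[1],0]+np.array([0,0,z])-Y*(w/2+thk)])[0]
    c=int(round(q(p[2]+36)[0]))+1;sat=(b[:,c-2:c+3,2]/(b[:,c-2:c+3,0]+1)).mean(1)
    r0=int(q(p[2]+36)[1]);prof=sat[r0-10:r0+12];k=np.where(prof>1.6)[0].max()+r0-10
    h=(sat[k]-1.55)/(sat[k]-sat[k+1]) if sat[k]!=sat[k+1] else 0
    row=k+h+.0
    return row,brentq(lambda z:q(z)[1]-row-.0,p[2]-50,p[2]+100)-p[2]
for n,p,w in(("g1",(488.9,-290.6,149.3),87.9),("g2",(488.9,-290,139.7),26.4),("g3",(489.2,-290.2,52.1),70.1),("g4",(488.8,-289.9,51.6),15.5)):
    print(n,zof(n,p,w),zof(n,p,w,5))
E
```

```text
g1 (np.float64(241.63864520171248), 33.99806831489522) (np.float64(241.67147039697338), 28.880187806967285)
g2 (np.float64(237.98309316296067), 35.4179068928145) (np.float64(237.98309316296067), 30.498384503865736)
g3 (np.float64(273.9694528115), 32.30519057476278) (np.float64(273.84185567393024), 26.66511548429758)
g4 (np.float64(267.58756142839906), 33.13709937702706) (np.float64(267.58756142839906), 27.31271709740323)
```

```bash
python3 -m creep '[{"translation":[0,0,5],"angular":[0,0,0],"jaw":0.4},{"translation":[0,0,10],"angular":[0,0,0],"jaw":0.4},{"translation":[0,0,14],"angular":[0,0,0],"jaw":0.4},{"translation":[0,0,17],"angular":[0,0,0],"jaw":0.4},{"translation":[0,0,19],"angular":[0,0,0],"jaw":0.4},{"translation":[0,0,21],"angular":[0,0,0],"jaw":0.4},{"translation":[0,0,22],"angular":[0,0,0],"jaw":0.4},{"translation":[0,0,22],"angular":[0,0,0],"jaw":0.4}]'
```

```text
t: 8.05
ee_pos: [488.9, -290.0, 20.7]
orientation: [0.892, 3.012, 0.0]
ft_force: [-0.6, 0.5, 0.4]
width: 35.1
grasp_force: 0.0
```

```bash
python3 -m creep '[{"translation":[0,0,0],"angular":[0,0,0],"jaw":0},{"translation":[0,0,0],"angular":[0,0,0],"jaw":0},{"translation":[0,0,0],"angular":[0,0,0],"jaw":0},{"translation":[0,0,0],"angular":[0,0,0],"jaw":0},{"translation":[0,0,0],"angular":[0,0,0],"jaw":0},{"translation":[0,0,-10],"angular":[0,0,0],"jaw":0},{"translation":[0,0,-30],"angular":[0,0,0],"jaw":0},{"translation":[0,0,-60],"angular":[0,0,0],"jaw":0}]'
python3 - <<'E'
from h import *
save("side","g5.png");save("top","g5t.png")
E
python3 go.py p 0 60 130
```

```text
t: 9.05
ee_pos: [488.4, -289.7, 81.2]
orientation: [-0.892, -3.011, -0.001]
ft_force: [-0.1, 0.1, -2.0]
width: 15.8
grasp_force: 30.0
[491.1 167.9] ([249.6, 385.2, -47.4], [-0.0023, 0.0057, -0.7922])
9.15 panel xy [ -98.74 -388.42] z 84.01 ft [ 0.4  0.4 -1.7] w 15.9
```

```bash
python3 -m creep '[{"translation":[0,10,-46],"angular":[0,0,0],"jaw":0},{"translation":[30,50,-46],"angular":[0,0,-0.1],"jaw":0},{"translation":[60,95,-46],"angular":[0,0,-0.22],"jaw":0},{"translation":[90,140,-46],"angular":[0,0,-0.34],"jaw":0},{"translation":[120,185,-46],"angular":[0,0,-0.46],"jaw":0},{"translation":[150,230,-46],"angular":[0,0,-0.58],"jaw":0},{"translation":[180,275,-46],"angular":[0,0,-0.7],"jaw":0},{"translation":[210,322,-46],"angular":[0,0,-0.79],"jaw":0}]'; python3 go.py p 0 66.5 130
```

```text
t: 10.15
ee_pos: [487.6, 96.1, 126.3]
orientation: [0.341, -3.123, 0.0]
ft_force: [-0.3, -0.6, -1.1]
width: 15.8
grasp_force: 30.0
[489.7 174.2] ([-18.9, 75.9, -3.7], [-0.0, -0.0001, 0.0008])
10.15 panel xy [-18.85  -9.39] z 126.32 ft [-0.3 -0.6 -1.1] w 15.8
```

```bash
python3 -m creep '[{"translation":[-8,30,0],"angular":[0,0,0],"jaw":0},{"translation":[-16,60,10],"angular":[0,0,0],"jaw":0},{"translation":[-19,73,20],"angular":[0,0,0],"jaw":0},{"translation":[-19,76,28],"angular":[0,0,0],"jaw":0},{"translation":[-19,76,31],"angular":[0,0,0],"jaw":0},{"translation":[-19,76,31],"angular":[0,0,0],"jaw":0},{"translation":[-19,76,31],"angular":[0,0,0],"jaw":0},{"translation":[-19,76,31],"angular":[0,0,0],"jaw":0}]'; python3 go.py p 0 66.5 45.7
python3 - <<'E'
from h import *
import go
o=ctrl.get_obs();q=go.w2p(o["ee_pos"]);zf=o["ee_pos"][2]-20.7
save("side","m1.png");save("top","m1t.png")
im=cv2.imread("pics/raw_m1.png");x0,y0,f=195,150,6
a=cv2.resize(im[y0:y0+85,x0:x0+110],None,fx=f,fy=f,interpolation=cv2.INTER_CUBIC)
def poly(pts,col):
    P=[[*go.p2w(x,y),z] for x,y,z in pts];u=((proj("side",P)-[x0,y0]+.5)*f-.5).astype(int);cv2.polylines(a,[u],True,col,1)
gx,gy=q
for z in(0,): poly([(gx+s*18,gy-22.5,zf+h) for s,h in((-1,0),(1,0),(1,44),(-1,44))],(0,255,0))
poly([(gx-18,gy+y,zf+h) for y,h in((-22.5,0),(-14.5,0),(-14.5,32),(14.5,32),(14.5,0),(34.5,0),(34.5,44),(-22.5,44))],(0,255,255))
for my in(66.5,-17.3,-102): poly([(sx*20,my+sy*12,54) for sx,sy in((-1,-1),(1,-1),(1,1),(-1,1))],(255,0,255))
poly([(sx*26,y,54) for sx,y in((-1,127),(1,127),(1,143),(-1,143))],(255,128,0))
cv2.imwrite("pics/v1.png",a)
E
```

```text
t: 11.15
ee_pos: [490.8, 172.4, 96.0]
orientation: [-0.335, 3.123, 0.0]
ft_force: [-0.0, -1.0, -0.6]
width: 15.4
grasp_force: 30.0
[489.7 174.2] ([0.7, 2.0, 50.3], [0.0, 0.0006, -0.003])
11.15 panel xy [ 0.65 64.5 ] z 96.01 ft [-0.  -1.  -0.6] w 15.4
```

View pics/v1.png

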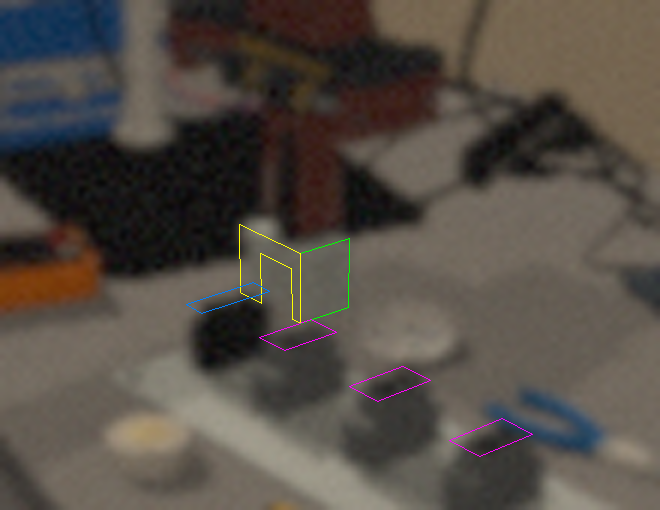

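The overlay agrees: the gauge (crop ~(300,280)) hangs over module 1 (~(297,335)), and all three modules and the bracket match their estimates. I'll lower just past the module top first, as a probe.

```bash
python3 go.py p 0 66.5 73; python3 -m creep '[{"translation":[0,0,8],"angular":[0,0,0],"jaw":0},{"translation":[0,0,16],"angular":[0,0,0],"jaw":0},{"translation":[0,0,19],"angular":[0,0,0],"jaw":0},{"translation":[0,0,20],"angular":[0,0,0],"jaw":0},{"translation":[0,0,21],"angular":[0,0,0],"jaw":0},{"translation":[0,0,22],"angular":[0,0,0],"jaw":0},{"translation":[0,0,22.5],"angular":[0,0,0],"jaw":0},{"translation":[0,0,22.5],"angular":[0,0,0],"jaw":0}]';python3 go.py p 0 66.5 45.7
```

```text
[489.7 174.2] ([0.6, 1.8, 22.9], [0.0, 0.0005, -0.0026])
11.25 panel xy [ 0.58 64.7 ] z 95.94 ft [-0.1  0.5 -1. ] w 15.7
t: 12.25
ee_pos: [490.5, 172.8, 73.2]
orientation: [-0.336, 3.124, -0.0]
ft_force: [0.3, 0.0, -1.6]
width: 16.2
grasp_force: 30.0
[489.7 174.2] ([0.4, 1.6, 27.5], [-0.0, 0.0001, -0.0022])
12.25 panel xy [ 0.44 64.9 ] z 73.22 ft [ 0.3  0.  -1.6] w 16.2
```

```bash
python3 -m creep '[{"translation":[0,1,1],"angular":[0,0,0],"jaw":0},{"translation":[0,1,3],"angular":[0,0,0],"jaw":0},{"translation":[0,1,6],"angular":[0,0,0],"jaw":0},{"translation":[0,1,9],"angular":[0,0,0],"jaw":0},{"translation":[0,1,12],"angular":[0,0,0],"jaw":0},{"translation":[0,1,15],"angular":[0,0,0],"jaw":0},{"translation":[0,1,18],"angular":[0,0,0],"jaw":0},{"translation":[0,1,18],"angular":[0,0,0],"jaw":0}]';python3 go.py p 0 92.5 46
```

```text
t: 13.25
ee_pos: [490.1, 173.7, 54.9]
orientation: [0.336, -3.123, 0.0]
ft_force: [0.1, -0.1, -1.4]
width: 15.7
grasp_force: 30.0
[484.1 199.6] ([0.3, 26.6, 8.9], [-0.0001, -0.0005, -0.0022])
13.25 panel xy [ 0.23 65.87] z 54.91 ft [ 0.1 -0.1 -1.4] w 15.7
```

```bash
python3 -m creep '[{"translation":[0,0,4],"angular":[0,0,0],"jaw":0},{"translation":[0,0,8],"angular":[0,0,0],"jaw":0},{"translation":[0,1,8],"angular":[0,0,0],"jaw":0},{"translation":[0,4,8],"angular":[0,0,0],"jaw":0},{"translation":[0,8,8],"angular":[0,0,0],"jaw":0},{"translation":[0,12,8],"angular":[0,0,0],"jaw":0},{"translation":[0,16,8],"angular":[0,0,0],"jaw":0},{"translation":[0,19,8],"angular":[0,0,0],"jaw":0}]';python3 go.py p 0 92.5 46
```

```text
t: 14.25
ee_pos: [486.1, 192.5, 47.1]
orientation: [0.336, -3.123, 0.0]
ft_force: [0.8, -2.0, -3.3]
width: 15.5
grasp_force: 30.0
[484.1 199.6] ([0.4, 7.3, 1.1], [-0.0001, -0.0002, -0.002])
14.25 panel xy [ 0.37 85.15] z 47.12 ft [ 0.8 -2.  -3.3] w 15.5
```

```bash
python3 -m creep '[{"translation":[0,2,0],"angular":[0,0,0],"jaw":0},{"translation":[0,3.5,0],"angular":[0,0,0],"jaw":0},{"translation":[0,4.5,0],"angular":[0,0,0],"jaw":0},{"translation":[0,5,0],"angular":[0,0,0],"jaw":0},{"translation":[0,5.4,0],"angular":[0,0,0],"jaw":0},{"translation":[0,5.7,0],"angular":[0,0,0],"jaw":0},{"translation":[0,6,0],"angular":[0,0,0],"jaw":0},{"translation":[0,6,0],"angular":[0,0,0],"jaw":0}]';python3 go.py x
```

```text
t: 15.25
ee_pos: [484.8, 198.1, 47.2]
orientation: [0.336, -3.123, 0.0]
ft_force: [-0.1, -2.3, -2.3]
width: 16.0
grasp_force: 30.0
15.25 panel xy [ 0.38 90.89] z 47.16 ft [-0.1 -2.3 -2.3] w 16.0
```

```bash
python3 -m creep '[{"translation":[0,0.2,0],"angular":[0,0,0],"jaw":0},{"translation":[0,0.4,0],"angular":[0,0,0],"jaw":0},{"translation":[0,0.6,0],"angular":[0,0,0],"jaw":0},{"translation":[0,0.8,0],"angular":[0,0,0],"jaw":0},{"translation":[0,1,0],"angular":[0,0,0],"jaw":0},{"translation":[0,1,0],"angular":[0,0,0],"jaw":0},{"translation":[0,1,0],"angular":[0,0,0],"jaw":0},{"translation":[0,1,0],"angular":[0,0,0],"jaw":0}]';python3 go.py x
```

```text
t: 16.25
ee_pos: [484.7, 199.1, 47.2]
orientation: [0.336, -3.124, -0.0]
ft_force: [-1.0, -2.8, -2.8]
width: 15.8
grasp_force: 30.0
16.25 panel xy [ 0.45 91.89] z 47.18 ft [-1.  -2.8 -2.8] w 15.8
```

```bash
python3 -m creep '[{"translation":[0,0.2,0],"angular":[0,0,0],"jaw":0},{"translation":[0,0.4,0],"angular":[0,0,0],"jaw":0},{"translation":[0,0.6,0],"angular":[0,0,0],"jaw":0},{"translation":[0,0.8,0],"angular":[0,0,0],"jaw":0},{"translation":[0,0.8,0],"angular":[0,0,0],"jaw":0},{"translation":[0,0.8,0],"angular":[0,0,0],"jaw":0},{"translation":[0,0.8,0],"angular":[0,0,0],"jaw":0},{"translation":[0,0.8,0],"angular":[0,0,0],"jaw":0}]';python3 go.py x
```

```text
t: 17.25
ee_pos: [484.6, 199.9, 47.2]
orientation: [0.336, -3.124, -0.0]
ft_force: [-1.2, -2.8, -1.1]
width: 15.7
grasp_force: 30.0
17.25 panel xy [ 0.49 92.7 ] z 47.19 ft [-1.2 -2.8 -1.1] w 15.7
```

```bash
python3 -m creep '[{"translation":[0,0.3,0],"angular":[0,0,0],"jaw":0},{"translation":[0,0.6,0],"angular":[0,0,0],"jaw":0},{"translation":[0,0.9,0],"angular":[0,0,0],"jaw":0},{"translation":[0,1.2,0],"angular":[0,0,0],"jaw":0},{"translation":[0,1.2,0],"angular":[0,0,0],"jaw":0},{"translation":[0,1.2,0],"angular":[0,0,0],"jaw":0},{"translation":[0,1.2,0],"angular":[0,0,0],"jaw":0},{"translation":[0,1.2,0],"angular":[0,0,0],"jaw":0}]';python3 go.py x
```

```text
t: 18.25
ee_pos: [484.5, 200.4, 47.2]
orientation: [-0.337, 3.123, -0.002]
ft_force: [0.3, -8.0, -0.6]
width: 15.9
grasp_force: 30.0
18.25 panel xy [ 0.51 93.14] z 47.23 ft [ 0.3 -8.  -0.6] w 15.9
```

Contact with the bracket at measured y≈93.1, 8 N. The next stops are therefore at about 44.05 and −4.95. I'll centre, lift and go over module 2.

```bash
python3 -m creep '[{"translation":[0,-2,0],"angular":[0,0,0],"jaw":0},{"translation":[0,-3.3,0],"angular":[0,0,0],"jaw":0},{"translation":[0,-3.3,-3],"angular":[0,0,0],"jaw":0},{"translation":[0,-3.3,-20],"angular":[0,0,0],"jaw":0},{"translation":[0,-3.3,-38],"angular":[0,0,0],"jaw":0},{"translation":[0,-30,-45],"angular":[0,0,0],"jaw":0},{"translation":[0,-70,-45],"angular":[0,0,0],"jaw":0},{"translation":[0,-100,-45],"angular":[0,0,0],"jaw":0}]';python3 go.py p 0 -16.8 73
```

```text
t: 19.25
ee_pos: [506.4, 102.5, 93.7]
orientation: [-0.336, 3.122, 0.0]
ft_force: [-0.3, 0.4, -1.3]
width: 15.6
grasp_force: 30.0
[507.6  92.9] ([0.9, -9.6, 20.7], [-0.0001, 0.002, -0.0022])
19.25 panel xy [ 0.89 -7.16] z 93.71 ft [-0.3  0.4 -1.3] w 15.6
```

```bash
python3 -m creep '[{"translation":[0.5,-7,0],"angular":[0,0,0],"jaw":0},{"translation":[0.5,-10.6,0],"angular":[0,0,0],"jaw":0},{"translation":[0.5,-10.6,5],"angular":[0,0,0],"jaw":0},{"translation":[0.5,-10.6,12],"angular":[0,0,0],"jaw":0},{"translation":[0.5,-10.6,17],"angular":[0,0,0],"jaw":0},{"translation":[0.5,-10.6,19],"angular":[0,0,0],"jaw":0},{"translation":[0.5,-10.6,20.5],"angular":[0,0,0],"jaw":0},{"translation":[0.5,-10.6,20.5],"angular":[0,0,0],"jaw":0}]';python3 go.py p 0 -16.8 73
```

```text
t: 20.25
ee_pos: [507.4, 92.9, 71.6]
orientation: [0.336, -3.124, -0.0]
ft_force: [0.3, -0.4, -0.5]
width: 16.1
grasp_force: 30.0
[507.6  92.9] ([-0.2, -0.1, -1.4], [0.0, -0.0, -0.0023])
20.25 panel xy [ -0.24 -16.7 ] z 71.63 ft [ 0.3 -0.4 -0.5] w 16.1
```

```bash
python3 -m creep '[{"translation":[0,0,4],"angular":[0,0,0],"jaw":0},{"translation":[0,0,10],"angular":[0,0,0],"jaw":0},{"translation":[0,0,17],"angular":[0,0,0],"jaw":0},{"translation":[0,0,22],"angular":[0,0,0],"jaw":0},{"translation":[0,0,24.5],"angular":[0,0,0],"jaw":0},{"translation":[0,2,24.5],"angular":[0,0,0],"jaw":0},{"translation":[0,6,24.5],"angular":[0,0,0],"jaw":0},{"translation":[0,11,24.5],"angular":[0,0,0],"jaw":0}]';python3 go.py x
```

```text
t: 21.25
ee_pos: [504.8, 103.7, 47.2]
orientation: [0.336, -3.123, 0.0]
ft_force: [-0.1, -2.2, -3.3]
width: 16.1
grasp_force: 30.0
21.25 panel xy [-0.39 -5.66] z 47.2 ft [-0.1 -2.2 -3.3] w 16.1
```

```bash
python3 -m creep '[{"translation":[0,7,0],"angular":[0,0,0],"jaw":0},{"translation":[0,14,0],"angular":[0,0,0],"jaw":0},{"translation":[0,21,0],"angular":[0,0,0],"jaw":0},{"translation":[0,28,0],"angular":[0,0,0],"jaw":0},{"translation":[0,34,0],"angular":[0,0,0],"jaw":0},{"translation":[0,39,0],"angular":[0,0,0],"jaw":0},{"translation":[0,42,0],"angular":[0,0,0],"jaw":0},{"translation":[0,43,0],"angular":[0,0,0],"jaw":0}]';python3 go.py x
```

```text
t: 22.25
ee_pos: [495.7, 145.8, 47.2]
orientation: [0.336, -3.123, 0.0]
ft_force: [-1.1, -2.4, -0.8]
width: 15.9
grasp_force: 30.0
22.25 panel xy [-0.23 37.45] z 47.17 ft [-1.1 -2.4 -0.8] w 15.9
```

```bash
python3 -m creep '[{"translation":[0,2,0],"angular":[0,0,0],"jaw":0},{"translation":[0,3.5,0],"angular":[0,0,0],"jaw":0},{"translation":[0,4.5,0],"angular":[0,0,0],"jaw":0},{"translation":[0,5.2,0],"angular":[0,0,0],"jaw":0},{"translation":[0,5.6,0],"angular":[0,0,0],"jaw":0},{"translation":[0,5.9,0],"angular":[0,0,0],"jaw":0},{"translation":[0,5.9,0],"angular":[0,0,0],"jaw":0},{"translation":[0,5.9,0],"angular":[0,0,0],"jaw":0}]';python3 go.py x
```

```text
t: 23.25
ee_pos: [494.7, 151.5, 47.2]
orientation: [-0.336, 3.123, 0.0]
ft_force: [-1.0, -2.0, -1.9]
width: 15.9
grasp_force: 30.0
23.25 panel xy [-3.000e-02  4.321e+01] z 47.19 ft [-1.  -2.  -1.9] w 15.9
```

```bash
python3 -m creep '[{"translation":[0,0.1,0],"angular":[0,0,0],"jaw":0},{"translation":[0,0.2,0],"angular":[0,0,0],"jaw":0},{"translation":[0,0.3,0],"angular":[0,0,0],"jaw":0},{"translation":[0,0.4,0],"angular":[0,0,0],"jaw":0},{"translation":[0,0.4,0],"angular":[0,0,0],"jaw":0},{"translation":[0,0.4,0],"angular":[0,0,0],"jaw":0},{"translation":[0,0.4,0],"angular":[0,0,0],"jaw":0},{"translation":[0,0.4,0],"angular":[0,0,0],"jaw":0}]';python3 go.py x
```

```text
t: 24.25
ee_pos: [494.6, 151.9, 47.2]
orientation: [-0.336, 3.123, 0.0]
ft_force: [-0.7, -2.6, -1.7]
width: 15.8
grasp_force: 30.0
24.25 panel xy [-0.05 43.6 ] z 47.18 ft [-0.7 -2.6 -1.7] w 15.8
```

```bash
python3 -m creep '[{"translation":[0,0.1,0],"angular":[0,0,0],"jaw":0},{"translation":[0,0.2,0],"angular":[0,0,0],"jaw":0},{"translation":[0,0.3,0],"angular":[0,0,0],"jaw":0},{"translation":[0,0.4,0],"angular":[0,0,0],"jaw":0},{"translation":[0,0.4,0],"angular":[0,0,0],"jaw":0},{"translation":[0,0.4,0],"angular":[0,0,0],"jaw":0},{"translation":[0,0.4,0],"angular":[0,0,0],"jaw":0},{"translation":[0,0.4,0],"angular":[0,0,0],"jaw":0}]';python3 go.py x
```

```text
t: 25.25
ee_pos: [494.5, 152.2, 47.2]
orientation: [-0.336, 3.123, 0.0]
ft_force: [0.4, -2.2, -2.1]
width: 15.9
grasp_force: 30.0
25.25 panel xy [-4.000e-02  4.399e+01] z 47.2 ft [ 0.4 -2.2 -2.1] w 15.9
```

```bash
python3 -m creep '[{"translation":[0,0.1,0],"angular":[0,0,0],"jaw":0},{"translation":[0,0.2,0],"angular":[0,0,0],"jaw":0},{"translation":[0,0.2,0],"angular":[0,0,0],"jaw":0},{"translation":[0,0.2,0],"angular":[0,0,0],"jaw":0},{"translation":[0,0.2,0],"angular":[0,0,0],"jaw":0},{"translation":[0,0.2,0],"angular":[0,0,0],"jaw":0},{"translation":[0,0.2,0],"angular":[0,0,0],"jaw":0},{"translation":[0,0.2,0],"angular":[0,0,0],"jaw":0}]';python3 go.py x
```

```text
t: 26.25
ee_pos: [494.5, 152.4, 47.2]
orientation: [-0.336, 3.123, -0.0]
ft_force: [0.4, -4.2, -1.8]
width: 15.8
grasp_force: 30.0
26.25 panel xy [-0.05 44.09] z 47.22 ft [ 0.4 -4.2 -1.8] w 15.8
```

Contact at 44.09 with the force rising to 4.2 N, exactly 49 mm from the first stop. On to module 3.

```bash
python3 -m creep '[{"translation":[0,-1.5,0],"angular":[0,0,0],"jaw":0},{"translation":[0,-2.5,0],"angular":[0,0,0],"jaw":0},{"translation":[0,-2.5,-3],"angular":[0,0,0],"jaw":0},{"translation":[0,-2.5,-20],"angular":[0,0,0],"jaw":0},{"translation":[0,-2.5,-38],"angular":[0,0,0],"jaw":0},{"translation":[0,-35,-45],"angular":[0,0,0],"jaw":0},{"translation":[0,-85,-45],"angular":[0,0,0],"jaw":0},{"translation":[0,-125,-45],"angular":[0,0,0],"jaw":0}]';python3 go.py p 0 -101.7 71
```

```text
t: 27.25
ee_pos: [521.8, 29.0, 93.7]
orientation: [-0.336, 3.122, -0.0]
ft_force: [-0.2, 0.4, -0.7]
width: 15.8
grasp_force: 30.0
[525.8  10. ] ([0.2, -19.5, 22.7], [-0.0003, 0.0019, -0.0021])
27.25 panel xy [  0.15 -82.22] z 93.74 ft [-0.2  0.4 -0.7] w 15.8
```

```bash
python3 -m creep '[{"translation":[0,-15,0],"angular":[0,0,0],"jaw":0},{"translation":[0,-20.8,0],"angular":[0,0,0],"jaw":0},{"translation":[0,-20.8,5],"angular":[0,0,0],"jaw":0},{"translation":[0,-20.8,12],"angular":[0,0,0],"jaw":0},{"translation":[0,-20.8,17],"angular":[0,0,0],"jaw":0},{"translation":[0,-20.8,19],"angular":[0,0,0],"jaw":0},{"translation":[0,-20.8,20.5],"angular":[0,0,0],"jaw":0},{"translation":[0,-20.8,20.5],"angular":[0,0,0],"jaw":0}]';python3 go.py p 0 -101.7 71
```

```text
t: 28.25
ee_pos: [525.4, 10.0, 71.6]
orientation: [0.336, -3.123, -0.0]
ft_force: [-1.1, -0.6, -1.1]
width: 16.0
grasp_force: 30.0
[525.8  10. ] ([-0.4, -0.1, 0.6], [0.0, -0.0001, -0.0022])
28.25 panel xy [  -0.44 -101.55] z 71.63 ft [-1.1 -0.6 -1.1] w 16.0
```

No contact, so I'll continue down and drag. The contact target is −4.91.

```bash
python3 -m creep '[{"translation":[0,0,4],"angular":[0,0,0],"jaw":0},{"translation":[0,0,10],"angular":[0,0,0],"jaw":0},{"translation":[0,0,17],"angular":[0,0,0],"jaw":0},{"translation":[0,0,22],"angular":[0,0,0],"jaw":0},{"translation":[0,0,24.5],"angular":[0,0,0],"jaw":0},{"translation":[0,2,24.5],"angular":[0,0,0],"jaw":0},{"translation":[0,7,24.5],"angular":[0,0,0],"jaw":0},{"translation":[0,14,24.5],"angular":[0,0,0],"jaw":0}]';python3 go.py x
```

```text
t: 29.25
ee_pos: [522.3, 23.8, 47.2]
orientation: [-0.336, 3.124, -0.0]
ft_force: [-0.1, -2.6, -3.2]
width: 15.7
grasp_force: 30.0
29.25 panel xy [ -0.49 -87.46] z 47.23 ft [-0.1 -2.6 -3.2] w 15.7
```

```bash
python3 -m creep '[{"translation":[0,9,0],"angular":[0,0,0],"jaw":0},{"translation":[0,19,0],"angular":[0,0,0],"jaw":0},{"translation":[0,29,0],"angular":[0,0,0],"jaw":0},{"translation":[0,39,0],"angular":[0,0,0],"jaw":0},{"translation":[0,49,0],"angular":[0,0,0],"jaw":0},{"translation":[0,58,0],"angular":[0,0,0],"jaw":0},{"translation":[0,66,0],"angular":[0,0,0],"jaw":0},{"translation":[0,72,0],"angular":[0,0,0],"jaw":0}]';python3 go.py x
```

```text
t: 30.25
ee_pos: [506.9, 94.5, 47.2]
orientation: [0.336, -3.123, -0.0]
ft_force: [-0.4, -2.6, -0.8]
width: 16.1
grasp_force: 30.0
30.25 panel xy [ -0.32 -15.09] z 47.17 ft [-0.4 -2.6 -0.8] w 16.1
```

```bash
python3 -m creep '[{"translation":[0,3,0],"angular":[0,0,0],"jaw":0},{"translation":[0,6,0],"angular":[0,0,0],"jaw":0},{"translation":[0,8,0],"angular":[0,0,0],"jaw":0},{"translation":[0,9,0],"angular":[0,0,0],"jaw":0},{"translation":[0,9.5,0],"angular":[0,0,0],"jaw":0},{"translation":[0,9.5,0],"angular":[0,0,0],"jaw":0},{"translation":[0,9.5,0],"angular":[0,0,0],"jaw":0},{"translation":[0,9.5,0],"angular":[0,0,0],"jaw":0}]';python3 go.py x
```

```text
t: 31.25
ee_pos: [505.2, 103.3, 47.2]
orientation: [-0.336, 3.123, 0.0]
ft_force: [-0.5, -2.9, -1.0]
width: 16.5
grasp_force: 30.0
31.25 panel xy [-0.09 -6.14] z 47.18 ft [-0.5 -2.9 -1. ] w 16.5
```

```bash
python3 -m creep '[{"translation":[0,0.3,0],"angular":[0,0,0],"jaw":0},{"translation":[0,0.6,0],"angular":[0,0,0],"jaw":0},{"translation":[0,0.8,0],"angular":[0,0,0],"jaw":0},{"translation":[0,0.9,0],"angular":[0,0,0],"jaw":0},{"translation":[0,0.9,0],"angular":[0,0,0],"jaw":0},{"translation":[0,0.9,0],"angular":[0,0,0],"jaw":0},{"translation":[0,0.9,0],"angular":[0,0,0],"jaw":0},{"translation":[0,0.9,0],"angular":[0,0,0],"jaw":0}]';python3 go.py x
```

```text
t: 32.25
ee_pos: [505.0, 104.2, 47.2]
orientation: [-0.336, 3.123, 0.0]
ft_force: [0.5, -1.6, -3.5]
width: 15.6
grasp_force: 30.0
32.25 panel xy [-0.14 -5.21] z 47.2 ft [ 0.5 -1.6 -3.5] w 15.6
```

```bash
python3 -m creep '[{"translation":[0,0.1,0],"angular":[0,0,0],"jaw":0},{"translation":[0,0.2,0],"angular":[0,0,0],"jaw":0},{"translation":[0,0.2,0],"angular":[0,0,0],"jaw":0},{"translation":[0,0.2,0],"angular":[0,0,0],"jaw":0},{"translation":[0,0.2,0],"angular":[0,0,0],"jaw":0},{"translation":[0,0.2,0],"angular":[0,0,0],"jaw":0},{"translation":[0,0.2,0],"angular":[0,0,0],"jaw":0},{"translation":[0,0.2,0],"angular":[0,0,0],"jaw":0}]';python3 go.py x
```

```text
t: 33.25
ee_pos: [504.9, 104.4, 47.2]
orientation: [-0.336, 3.123, 0.0]
ft_force: [1.1, -2.7, -2.5]
width: 15.7
grasp_force: 30.0
33.25 panel xy [-0.15 -5.02] z 47.2 ft [ 1.1 -2.7 -2.5] w 15.7
```

```bash
python3 -m creep '[{"translation":[0,0.1,0],"angular":[0,0,0],"jaw":0},{"translation":[0,0.15,0],"angular":[0,0,0],"jaw":0},{"translation":[0,0.15,0],"angular":[0,0,0],"jaw":0},{"translation":[0,0.15,0],"angular":[0,0,0],"jaw":0},{"translation":[0,0.15,0],"angular":[0,0,0],"jaw":0},{"translation":[0,0.15,0],"angular":[0,0,0],"jaw":0},{"translation":[0,0.15,0],"angular":[0,0,0],"jaw":0},{"translation":[0,0.15,0],"angular":[0,0,0],"jaw":0}]';python3 go.py x
```

```text
t: 34.25
ee_pos: [504.9, 104.5, 47.2]
orientation: [-0.336, 3.123, -0.0]
ft_force: [1.8, -2.7, -2.2]
width: 15.5
grasp_force: 30.0
34.25 panel xy [-0.15 -4.91] z 47.22 ft [ 1.8 -2.7 -2.2] w 15.5
```

Third module is at its stop (−4.91). Back off, lift and carry the gauge to clear desk on the right.

```bash
python3 -m creep '[{"translation":[0,-1.5,0],"angular":[0,0,0],"jaw":0},{"translation":[0,-2.5,0],"angular":[0,0,0],"jaw":0},{"translation":[0,-2.5,-3],"angular":[0,0,0],"jaw":0},{"translation":[0,-2.5,-20],"angular":[0,0,0],"jaw":0},{"translation":[0,-2.5,-38],"angular":[0,0,0],"jaw":0},{"translation":[0,-20,-50],"angular":[0,0,0],"jaw":0},{"translation":[0,-60,-50],"angular":[0,0,0],"jaw":0},{"translation":[0,-100,-50],"angular":[0,0,0],"jaw":0}]';python3 go.py w 480 -220 100 0.2165
```

```text
t: 35.25
ee_pos: [526.7, 5.0, 98.3]
orientation: [-0.337, 3.122, -0.0]
ft_force: [0.7, -0.4, -1.8]
width: 16.5
grasp_force: 30.0
([93.6, -209.9, -1.8], [-0.0004, 0.0013, -0.0016])
35.25 panel xy [  -0.27 -106.69] z 98.26 ft [ 0.7 -0.4 -1.8] w 16.5
```

```bash
python3 -m creep '[{"translation":[15,-40,0],"angular":[0,0,0],"jaw":0},{"translation":[32,-80,0],"angular":[0,0,0],"jaw":0},{"translation":[50,-120,0],"angular":[0,0,0],"jaw":0},{"translation":[68,-160,0],"angular":[0,0,0],"jaw":0},{"translation":[85,-195,0],"angular":[0,0,0],"jaw":0},{"translation":[94,-210,5],"angular":[0,0,0],"jaw":0},{"translation":[94,-210,20],"angular":[0,0,0],"jaw":0},{"translation":[94,-210,35],"angular":[0,0,0],"jaw":0}]';python3 go.py w 480 -220 20.7 0.2165
```

```text
t: 36.25
ee_pos: [478.6, -217.6, 61.1]
orientation: [0.336, -3.123, -0.001]
ft_force: [-0.0, 0.4, -2.1]
width: 15.5
grasp_force: 30.0
([-0.9, -2.7, 40.4], [0.0006, -0.0005, -0.002])
36.25 panel xy [ -95.03 -313.77] z 61.06 ft [-0.   0.4 -2.1] w 15.5
```

```bash
python3 -m creep '[{"translation":[0,0,10],"angular":[0,0,0],"jaw":0},{"translation":[0,0,20],"angular":[0,0,0],"jaw":0},{"translation":[0,0,30],"angular":[0,0,0],"jaw":0},{"translation":[0,0,36],"angular":[0,0,0],"jaw":0},{"translation":[0,0,38],"angular":[0,0,0],"jaw":0},{"translation":[0,0,39],"angular":[0,0,0],"jaw":0},{"translation":[0,0,39],"angular":[0,0,0],"jaw":0},{"translation":[0,0,39],"angular":[0,0,0],"jaw":0}]';python3 go.py x
```

```text
t: 37.25
ee_pos: [479.0, -218.5, 23.4]
orientation: [-0.336, 3.123, -0.0]
ft_force: [0.2, -0.2, -2.2]
width: 15.9
grasp_force: 30.0
37.25 panel xy [ -94.81 -314.82] z 23.45 ft [ 0.2 -0.2 -2.2] w 15.9
```

```bash
python3 -m creep '[{"translation":[0,0,0.7],"angular":[0,0,0],"jaw":0},{"translation":[0,0,1.2],"angular":[0,0,0],"jaw":0},{"translation":[0,0,1.7],"angular":[0,0,0],"jaw":0},{"translation":[0,0,2.1],"angular":[0,0,0],"jaw":0},{"translation":[0,0,2.4],"angular":[0,0,0],"jaw":0},{"translation":[0,0,2.7],"angular":[0,0,0],"jaw":0},{"translation":[0,0,2.8],"angular":[0,0,0],"jaw":0},{"translation":[0,0,2.8],"angular":[0,0,0],"jaw":0}]';python3 go.py x
```

```text
t: 38.25
ee_pos: [478.9, -218.4, 20.4]
orientation: [-0.336, 3.124, -0.0]
ft_force: [0.1, -0.6, -1.4]
width: 16.0
grasp_force: 30.0
38.25 panel xy [ -94.93 -314.66] z 20.38 ft [ 0.1 -0.6 -1.4] w 16.0
```

```bash
python3 -m creep '[{"translation":[0,0,0.2],"angular":[0,0,0],"jaw":0},{"translation":[0,0,0.4],"angular":[0,0,0],"jaw":0},{"translation":[0,0,0.6],"angular":[0,0,0],"jaw":0},{"translation":[0,0,0.7],"angular":[0,0,0],"jaw":0},{"translation":[0,0,0.7],"angular":[0,0,0],"jaw":0},{"translation":[0,0,0.7],"angular":[0,0,0],"jaw":0},{"translation":[0,0,0.7],"angular":[0,0,0],"jaw":0},{"translation":[0,0,0.7],"angular":[0,0,0],"jaw":0}]';python3 go.py x
```

```text
t: 39.25
ee_pos: [478.9, -218.4, 20.3]
orientation: [-0.336, 3.123, -0.0]
ft_force: [-2.5, 0.5, 7.5]
width: 16.0
grasp_force: 30.0
39.25 panel xy [ -94.92 -314.68] z 20.26 ft [-2.5  0.5  7.5] w 16.0
```

Fz is up to 7.5 N, so the gauge is standing on the desk. Release it, opening to a moderate width, and rise.

```bash
python3 -m creep '[{"translation":[0,0,-0.5],"angular":[0,0,0],"jaw":0.1},{"translation":[0,0,-0.5],"angular":[0,0,0],"jaw":0.25},{"translation":[0,0,-0.5],"angular":[0,0,0],"jaw":0.5},{"translation":[0,0,-0.5],"angular":[0,0,0],"jaw":0.5},{"translation":[0,0,-0.5],"angular":[0,0,0],"jaw":0.5},{"translation":[0,0,-8],"angular":[0,0,0],"jaw":0.5},{"translation":[0,0,-30],"angular":[0,0,0],"jaw":0.5},{"translation":[0,0,-60],"angular":[0,0,0],"jaw":0.5}]'
python3 -m creep '[{"translation":[0,0,-40],"angular":[0,0,0],"jaw":0.5},{"translation":[0,0,-80],"angular":[0,0,0],"jaw":0.5},{"translation":[0,0,-110],"angular":[0,0,0],"jaw":0.5},{"translation":[0,0,-120],"angular":[0,0,0],"jaw":0.5},{"translation":[0,0,-120],"angular":[0,0,0],"jaw":0.5},{"translation":[0,0,-120],"angular":[0,0,0],"jaw":0.5},{"translation":[0,0,-120],"angular":[0,0,0],"jaw":0.5},{"translation":[0,0,-120],"angular":[0,0,0],"jaw":0.5}]'
python3 - <<'E'
from h import *
import go
save("side","e.png");save("top","et.png")
for l in("gauge","gauge_stem"): print(l,[(round(r["score"],2),np.round(r["rect"]).tolist()) for r in ctrl.look_for("side",l)][:2])
g=np.array([478.9,-218.4]);c,s=np.cos(.2165),np.sin(.2165)
P=[[*(g+[c*x-s*y,s*x+c*y]),z] for x in(-18,18) for y,z in((-22.5,0),(34.5,0),(-22.5,44),(34.5,44),(-8,91),(8,91))]
u=proj("side",P);print("expected gauge rect",u.min(0).round(),u.max(0).round())
im=cv2.imread("pics/raw_et.png")
ys=np.arange(175,-175,-.5);xs=np.arange(18,-19,-.5)
for src in("top0","et"):
    im=cv2.imread(f"pics/raw_{src}.png")
    for xr in((-12,-3),):
        P=np.array([[*go.p2w(x,y),54] for x in np.arange(*xr,.5) for y in ys]);p=proj("top",P).astype(np.float32).reshape(-1,len(ys),2)
        prof=cv2.remap(im,p[...,0],p[...,1],cv2.INTER_CUBIC).astype(float).mean((0,2))
        d=prof<75;e=np.flatnonzero(np.diff(d.astype(int)));print(src,[float(ys[i]) for i in e])
E
```

```text
t: 40.25
ee_pos: [478.4, -218.1, 80.2]
orientation: [0.336, -3.122, -0.001]
ft_force: [0.2, -0.1, -0.6]
width: 44.0
grasp_force: 0.0
t: 41.25
ee_pos: [478.5, -218.2, 198.9]
orientation: [0.336, -3.122, -0.001]
ft_force: [0.4, -0.1, 0.1]
width: 44.2
grasp_force: 0.0
gauge [(0.78, [289.0, 248.0, 313.0, 282.0]), (0.68, [242.0, 233.0, 253.0, 242.0])]
gauge_stem [(0.87, [292.0, 246.0, 315.0, 281.0])]
expected gauge rect [289. 246.] [314. 283.]
top0 [142.0, 123.5, 75.5, 59.0, -9.0, -25.0, -94.0, -110.5]
et [142.0, 123.5, 100.0, 76.5, 51.0, 30.0, 1.5, -15.5]
```

The gauge stands where expected. One numeric check of the module spacing by template matching:

```bash
python3 - <<'E'
from h import *
import go
ys=np.arange(150,-150,-.5);xs=np.arange(25,-30,-.5)
P=np.array([[*go.p2w(x,y),54] for x in xs for y in ys]);p=proj("top",P).astype(np.float32).reshape(len(xs),len(ys),2)
A,B=[cv2.remap(cv2.cvtColor(cv2.imread(f"pics/raw_{n}.png"),6),p[...,0],p[...,1],cv2.INTER_CUBIC) for n in("top0","et")]
for y0,y1 in((66.5,90.5),(-17.2,41.5),(-102,-7.5)):
    i=int((150-y0)*2);T=A[10:-10,i-26:i+27]
    r=cv2.matchTemplate(B,T,cv2.TM_CCOEFF_NORMED);c=r.max(0);j0=int((150-y1)*2)-26
    w=c[j0-16:j0+17];j=int(w.argmax())+j0-16;print(y0,"->",y0+(i-26-j)/2,round(float(w.max()),2),np.round(w[::4],2))
m=go.ctrl.look_for("top","module_1");print([(round(d["score"],2),[go.w2p(at("top",((d["rect"][0]+d["rect"][2])/2,(d["rect"][1]+d["rect"][3])/2),50)).round(1).tolist()]) for d in m])
E
```

```text
66.5 -> 90.0 0.98 [0.61 0.69 0.78 0.89 0.98 0.91 0.59 0.33 0.23]
-17.2 -> 41.3 0.93 [0.53 0.65 0.8  0.89 0.93 0.82 0.59 0.41 0.27]
-102 -> -7.5 0.93 [0.45 0.58 0.73 0.86 0.93 0.86 0.69 0.53 0.4 ]
[(0.69, [[-5.0, 39.9]]), (0.6, [[-2.0, 91.6]]), (0.45, [[-5.6, -12.0]])]
```

```bash
python3 -c "
from workcell import ctrl
print(ctrl.close_job())"
```

```text
the job is handed in; nothing more can be done
None
```

I handed the job in at about 41 s: all three modules are gauged to the 25 mm gap and the gauge stands released on the desk; gauge stops came 49.0 mm apart, and the final picture gives module spacings of 48.7 and 48.8 mm (49 mm expected).

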